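Clamp a tin in the sliding-leg tin holder and hold the lever shut

ROBOT

A 6-joint arm with a two-finger parallel gripper is mounted at the origin on a cart in front of the work surface, level with it; the furniture and walls round the work are solid. World frame = base frame: x ahead of the robot, y to its left, z up, the work surface at z = 0. Lengths are in m, angles in rad, forces in N, time in s.
With the tool pointing down it reaches from about 0.4 to 0.825 m from the base axis. Payload 7 kg.
Tool frame: the origin (TCP) lies midway between the tips of the shut fingers; the grasp point (between the pads) lies arm.hold_point_z behind it (arm.hold_point_z is the distance from the TCP to the grasp point, in m); z points along the fingers, y is the line along which they close (so a half turn about z gives the same grasp; the last joint's range is limited). The gripper opens to 88 mm and grips with 3 to 60 N. Pads are 19 mm wide; open, the fingers measure 130 mm over their backs; the gripper's body (78 mm by 193 mm) begins 47 mm behind the grasp point.
Start: joints at [1.59, 0.359, 0.012, 0, -1.224, -0.288], TCP at [0.179, 0.651, 0.227] pointing down, gripper open.
Joint ranges: [-3.07, 3.07], [-1.43, 2.12], [-1.02, 1.25], [-3.03, 1.67], [-3.05, -0], [-3.03, 3.03]. Speed limits (rad/s): [2.39, 2.39, 3.01, 3.14, 3.14, 3.14].

INTERFACE

Orientations are given as [roll, pitch, yaw] about the fixed x, y, z axes, in that order (R = Rz(yaw) Ry(pitch) Rx(roll)).
In Python, from station import arm gives the robot as it stands.
- The arm moves only by the shell command python3 -m crank 'ROWS' [OPENING] [FORCE]. ROWS is JSON, a list that holds one entry, the list of rows, each a list of 4 numbers: the shift along the tool's x, y, z in units of 25 mm (1.0 is 25 mm), then the turn about the tool's z in units of 5 degrees (1.0 is 5 degrees). A call has 1 to 12 rows; each row is the pose to reach, as a shift and turn from the pose commanded when the call began, along the tool's axes at that moment; what a row does not reach only later rows make up. A row lasts 1/8 s, in which the tool goes at most 62.5 mm and 10.7 degrees, less where a joint would pass 70% of its speed; a pose out of reach is approached as far as the arm can. A call with a gripper value outside its range is refused whole. OPENING is the closure, from 0 (fully open) to 1 (shut), set as the call begins (- or left out, the last holds). The fingers move at their own pace and stop on an object; FORCE is the grip in N (left out, the last holds). Time passes only in rows, so rows that repeat a pose let the fingers close. It gives the time, the measured TCP pose, the force, the opening and the grip force at its end, in the units of the state.
- arm.get_state(): the state, without advancing time (a new reading comes with each control period).
- arm.grab_frame(name): name is "scene" or "top"; returns (picture, depth): 384x512x3 uint8, red, green, blue; 384x512 float32, m along the optical axis (not along the pixel's ray), 0 where there is no reading.
- arm.get_calibration(name): a dict with "mtx" (3x3 intrinsics, pixels), "k1" (the pictures are not rectified: a ray, as slopes to the right and down, at radius r is drawn at 1 + k1 r^2 times it, then the intrinsics apply), "R" (3x3) and "t" (3): a world point X has camera coordinates R X + t. Camera axes: x right, y down, z forward; pixel columns grow to the right and rows downward; lengths in m; the calibration is good to about 2 mm. A picture is of the moment at which its call begins. get_calibration takes no time and is no camera call.
- arm.job_done(): hands the job in; it is judged then, once.
Trained networks look in the newest picture that a camera, given by its name, has taken for a name from the list of things; names that differ only in an ending like _2 or _b are one class to them, and where a whole thing is asked for, a point or a joint stands for the part that bears it (a point fixed in the world has none). Each returns a list of dicts, best first, with "score" (0 to 1); they miss things now and then, are a little off and sometimes report something else, mostly with a low value. They report only what shows in the picture. A call takes as long as a camera call. They do not tell look-alikes from the thing itself.
- arm.recognise(thing, camera): "extent" ([left, top, width, height] in pixels, round what is visible of it).
- arm.trace(thing, camera): "mask" (384x512 bool, what is visible of it) and "extent" ([left, top, width, height] in pixels, round what is visible of it).
The state is a dict: "t": time; "q": joint angles; "qd": joint speeds; "joint_efforts": joint torques, N m; "eef_pos": TCP position; "ee_rot": TCP orientation; "force": force on the tool from outside, world axes, zero at the start; "moment": the same for the moment, N m; "width": finger opening in m; "gripper_force": force on a finger pad.
Only numpy, scipy, OpenCV 4.12 (cv2) and the standard library are available. Lean on these libraries where they do the work, as an engineer would, in place of code of your own. Each camera call takes 0.05 s, during which the arm holds its last target. There are 200 camera calls.

TASK

Stand the green-and-white food tin upright on the middle of the tin holder's round rubber pad and let go of it. Then, with the orange cam lever still open, push the sliding leg towards the tin until its red line meets the red lines on the rails, and only there squeeze the orange lever fully shut against the black grip. The leg and the lever both spring back, so finish while still holding the leg on its mark with the lever squeezed shut, the tin still centred and the other things left where they stand.

Things in the scene. Friction and masses are not known exactly. Their poses are not given: they have to be found in the camera images.
- tin: closed food tin, green and white label with a grey metal top, upright cylinder 57 mm across and 72 mm high, 0.13 to 0.25 kg, loose on the worktop; origin at the centre of its underside, z up
- stand: grey tin holder, fixed to the worktop; origin on the worktop under the round pad's centre, z up; its own -y runs from the pad along the rails to the grips. Base plate 64 mm wide, 12 mm high, from y = +8 to -252 mm, with a round end of 42 mm radius about the pad. Two aluminium rails (tops 23 mm up, 42 mm over both, y = -47 to -245 mm) guide the leg
- pad_centre (a point): centre of the top face of the holder's round black rubber pad, 66 mm across, 18 mm above the worktop, flat, without a rim; axes as stand
- mark (a point): fixed: the point midway between the red lines on the tops of the two rails, 100 mm from the pad's centre along the holder's -y, 24 mm up. Thin dark lines every 15 mm are only a scale
- pointer (a point): middle of the red line across the sliding leg's flat steel bar, 24 mm up; it moves with the leg and coincides with mark when the leg is at its length mark
- leg_grip (a point): point to take the leg at, moves with it: midway between the black grip and the shut orange lever, 50 mm up; axes as stand, x is the squeezing line. Black grip's outer face at x = -18 mm, the lever's at +30 mm open, +18 mm shut. Both are upright plates, 38 mm long in y, 24 to 72 mm above the worktop, clear above. 190 mm from the pad's centre at rest, 145 mm at the mark
- cross_bar (a point): moves with the leg: middle of the face, towards the grips, of the leg's black cross bar, 19 mm from leg_grip towards the pad. The bar is 116 mm wide (holder's x), 8 mm thick and spans 32 to 62 mm above the worktop; fingers that straddle the two plates can push the leg along by it without squeezing
- lever_face (a point): middle of the orange lever's outer face, 50 mm above the worktop; moves with leg and lever
- leg (a joint): how far the leg has been pushed along the holder's +y towards the pad, m: 0 at rest (its start), 0.045 at the length mark, 0.060 at the stop. A spring pushes it back, 2 N at rest, 4 N at the mark. Its upright rubber-faced jaw (44 mm wide, up to 60 mm above the worktop) then stops 31 mm from the pad's centre, 2 mm short of a centred tin
- lever (a joint): how far the orange lever has been slid in towards the black grip (along the holder's -x), m: 0 open (where it starts and springs back to), 0.012 fully shut, at a stop. Its spring takes 3 N to start it and 6 N to keep it shut
- glass_jar: bystander: glass sugar jar with lid, 62 mm across, 77 mm high, loose; origin at the centre of its underside
- espresso_cup: bystander: light blue espresso cup, 60 x 90 x 52 mm high, loose; origin at the centre of its underside
- pepper_shaker: bystander: pepper shaker, grey and clear, 44 mm across, 90 mm high, loose; origin at the centre of its underside
Mind the look-alikes: they are no part of the job. Leave any pink or purple look-alike of the tin alone.

How it is judged:
On the way, in this order (a step that is already met when the one before it is completed fails the run):
1. the tin stands upright and centred on the round pad, let go (horizontal distance between tin and pad_centre below 0.007 m and z of tin in the frame of pad_centre between -0.003 and 0.004 m and angle between tin's own z axis and vertical below 0.08 rad and contact force between the fingers and tin below 0.2 N), for 0.3 s.
2. the leg is at its length mark with the lever still open and the tin centred (value of joint leg between 0.041 and 0.049 m and horizontal distance between tin and pad_centre below 0.007 m and z of tin in the frame of pad_centre between -0.003 and 0.004 m and angle between tin's own z axis and vertical below 0.08 rad and value of joint lever below 0.006 m), for 0.2 s.
At the end, for the whole second after the job is handed in: The tin stands on the pad within 7 mm of its centre, upright within 0.08 rad and not touched by the fingers; the leg is within 4 mm of its length mark; the lever is at least 10 mm of its 12 mm shut; the fingers hold them there with more than 3 N (all of step 1 and value of joint leg between 0.041 and 0.049 m and value of joint lever above 0.01 m and contact force between the fingers and stand above 3 N); the arm keeps its last pose, push and grip.
It fails at once if the lever is closed while the leg is short of its mark (value of joint lever above 0.009 m and value of joint leg below 0.035 m).
It fails at once if the tin is knocked over (angle between tin's own z axis and vertical above 0.6 rad).
It fails at once if the glass sugar jar is disturbed (distance of glass_jar from where it was at the start of the episode above 0.03 m).
It fails at once if the blue espresso cup is disturbed (distance of espresso_cup from where it was at the start of the episode above 0.03 m).
It fails at once if the pepper shaker is disturbed (distance of pepper_shaker from where it was at the start of the episode above 0.03 m).
It also fails if it takes over 54 s, if anything falls off the work surface, if the arm or the gripper's body presses on something with over 40 N, if the wrist force passes 120 N, or if a joint passes its speed limit or range.

## Working session

There is one attempt and no reset: what is moved stays moved. The work goes in short steps, Python scripts to look and compute and a shell command to move; the robot and the scene stay as the last step left them, time stands still between calls to the robot, and variables do not carry over. Pictures are saved under pics/ and viewed, at most 10 in all, crops included, and the job is handed in when it is done.

```bash
mkdir -p pics; ls
python3 - <<'E'
from station import arm
import cv2,numpy as np
ims=[]
for n in("scene","top"):
    p,d=arm.grab_frame(n); ims.append(p); np.savez(f'{n}.npz',p=p,d=d)
    c=arm.get_calibration(n); print(n,c)
    cv2.imwrite(f'pics/{n}0.png',p[:,:,::-1])
    for th in("tin","stand","leg_grip","glass_jar","espresso_cup","pepper_shaker"):
        print(th,[(round(r['score'],2),[int(v) for v in r['extent']]) for r in arm.recognise(th,n)][:4])
s=arm.get_state();print(s['t'],s['eef_pos'],s['ee_rot'],s['width'],arm.hold_point_z)
E
```

```text
pics
scene {'mtx': array([[440.13394281,   0.        , 258.118891  ],
       [  0.        , 440.13394281, 196.39224322],
       [  0.        ,   0.        ,   1.        ]]), 'k1': -0.1622994284570117, 'R': array([[ 0.98058109, -0.19542633, -0.01640948],
       [-0.13042347, -0.58734987, -0.79875519],
       [ 0.14645968,  0.78538442, -0.60143235]]), 't': array([-0.59151278,  0.09250373,  1.41261649])}
tin [(0.87, [269, 193, 17, 27]), (0.86, [233, 240, 20, 32]), (0.83, [210, 268, 20, 31]), (0.76, [275, 230, 21, 33])]
stand [(0.68, [219, 190, 36, 53])]
leg_grip [(0.68, [217, 198, 38, 42])]
glass_jar [(0.53, [204, 148, 17, 23])]
espresso_cup [(0.87, [310, 251, 23, 25]), (0.29, [218, 199, 35, 42])]
pepper_shaker [(0.55, [315, 215, 16, 29])]
top {'mtx': array([[379.1310708 ,   0.        , 257.78948055],
       [  0.        , 379.1310708 , 195.2845455 ],
       [  0.        ,   0.        ,   1.        ]]), 'k1': -0.007603401290140686, 'R': array([[-1.67352872e-02, -9.99859811e-01,  5.38039645e-04],
       [-9.88625438e-01,  1.64668052e-02, -1.49494440e-01],
       [ 1.49464622e-01, -3.03375207e-03, -9.88762420e-01]]), 't': array([-0.0319503 ,  0.58258445,  1.01692847])}
tin [(0.93, [333, 212, 25, 22]), (0.83, [263, 162, 20, 23]), (0.72, [330, 167, 21, 26]), (0.67, [367, 236, 27, 20])]
stand [(0.74, [217, 201, 102, 43])]
leg_grip [(0.57, [256, 203, 60, 38])]
glass_jar [(0.93, [140, 224, 26, 22])]
espresso_cup [(0.27, [293, 212, 14, 12])]
pepper_shaker [(0.49, [311, 127, 18, 17])]
0.7 [0.17926837 0.65075176 0.22658503] [-3.14152165e+00  2.61909572e-05 -2.68817419e-01] 0.08767284801147615 0.0188
```

Run:
```python
import cv2,numpy as np
a=np.load('scene.npz')['p'][130:320,170:370];b=np.load('top.npz')['p'][100:280,120:420]
a=cv2.resize(a,None,fx=3,fy=3,interpolation=2);b=cv2.resize(b,None,fx=2.6,fy=2.6,interpolation=2)
cv2.imwrite('pics/a.png',a[:,:,::-1]);cv2.imwrite('pics/b.png',b[:,:,::-1])
```

```text
(no output)
```

View pics/a.png

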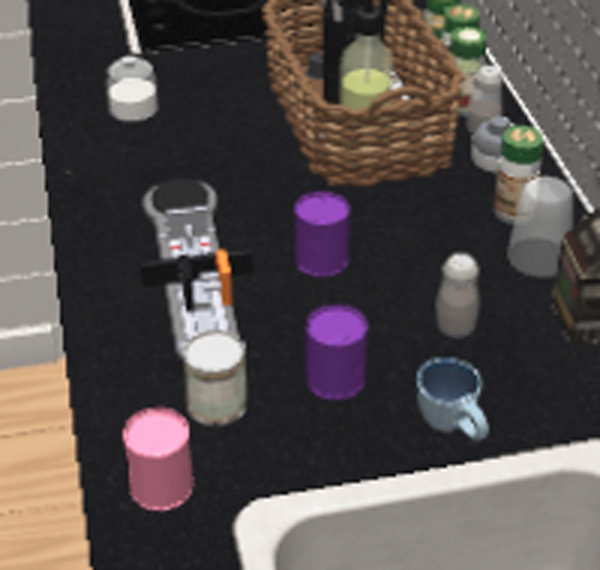

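View pics/b.png

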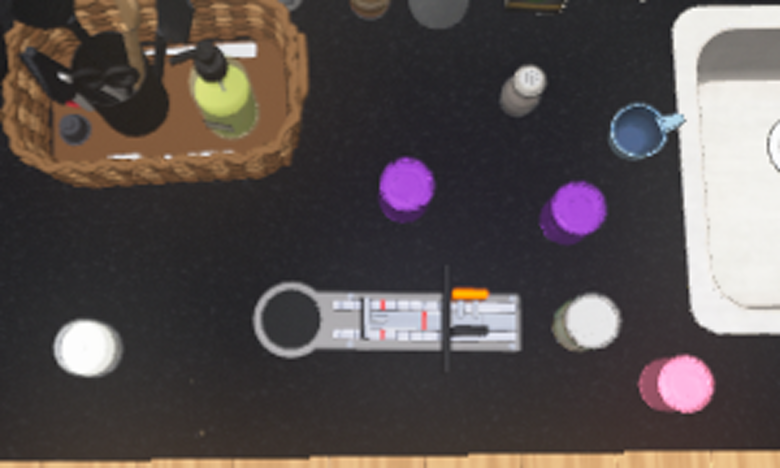

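Candidates for the tin: the scene (243,256) / top (345,223) can, which is pale with a grey top; the pink can at scene (220,284) / top (381,247); and the purple cans at scene (277,207), (282,247). The sugar jar is at top (153,233). Only the first one fits green and white. I'll confirm with a crop and measure.

```bash
cat > h.py <<'E'
import numpy as np,cv2
from station import arm
def ray(cam,u,v):
    c=arm.get_calibration(cam);K=c['mtx']
    x=np.array([(u-K[0,2])/K[0,0],(v-K[1,2])/K[1,1]]);s=x.copy()
    for _ in range(20): s=x/(1+c['k1']*(s@s))
    R=c['R'];return -R.T@c['t'],R.T@np.array([s[0],s[1],1])
def at_z(cam,u,v,z):
    o,d=ray(cam,u,v);return o+d*(z-o[2])/d[2]
def proj(cam,X):
    c=arm.get_calibration(cam);K=c['mtx'];p=c['R']@np.asarray(X)+c['t'];s=p[:2]/p[2];s=s*(1+c['k1']*(s@s))
    return s*K[0,0]+K[:2,2]
def cloud(cam,d,m=None):
    vs,us=np.nonzero((d>0)&(m if m is not None else d>0));out=[]
    for u,v in zip(us,vs):
        o,r=ray(cam,u,v);out.append(o+r*d[v,u])   # depth along axis
    return np.array(out),us,vs
def circ(P,r):
    from scipy.optimize import least_squares
    return least_squares(lambda c:np.hypot(*(P-c).T)-r,P.mean(0),loss='soft_l1',f_scale=.001).x
E
python3 - <<'E'
from h import *
Z=np.load('scene.npz');T=np.load('top.npz')
c=cv2.resize(Z['p'][225:285,215:275],None,fx=6,fy=6,interpolation=2)
e=cv2.resize(T['p'][195:255,210:370],None,fx=4,fy=4,interpolation=2)
o=np.zeros((600,640,3),np.uint8);o[:360,:360]=c;o[360:600]=e
cv2.imwrite('pics/c.png',o[:,:,::-1])
# tin top: depth cloud
m=np.zeros((384,512),bool);m[205:240,325:365]=1
P,us,vs=cloud('top',T['d'],m);k=P[:,2]>.062;print('tin top z',np.median(P[k,2]),k.sum())
(x,y),ra=cv2.minEnclosingCircle(P[k,:2].astype(np.float32));print('tin',P[k].mean(0),x,y,ra)
# stand
m[:]=0;m[195:250,210:335]=1
P,us,vs=cloud('top',T['d'],m)
k=(P[:,2]>.007)&(P[:,2]<.03)
print('stand ext',P[k].min(0),P[k].max(0))
g=cv2.cvtColor(T['p'],cv2.COLOR_RGB2GRAY)
dark=(g<70).astype(np.uint8);n,l,st,ce=cv2.connectedComponentsWithStats(dark[195:250,210:335])
for i in range(1,n):
    if st[i,4]>60:
        u,v=ce[i]+[210,195];print(st[i],u,v,at_z('top',u,v,.018))
h=T['p'].astype(int)
red=(h[...,0]>150)&(h[...,1]<110)&(h[...,2]<110);red[:195]=0;red[250:]=0;red[:,335:]=0
n,l,st,ce=cv2.connectedComponentsWithStats(red.astype(np.uint8))
for i in range(1,n): print('red',st[i],ce[i],at_z('top',*ce[i],.024))
org=(h[...,0]>180)&(h[...,2]<90)&(h[...,1]>90);org[:195]=0;org[250:]=0;org[:,335:]=0
n,l,st,ce=cv2.connectedComponentsWithStats(org.astype(np.uint8))
for i in range(1,n):print('org',st[i],ce[i],at_z('top',*ce[i],.072))
E
```

```text
tin top z 0.06964137718242336 350
tin [ 0.49786918 -0.28131826  0.06947925] 0.49788546562194824 -0.281134694814682 0.02842147834599018Traceback (most recent call last):
  File "<stdin>", line 13, in <module>
  File "h.py", line 16, in cloud
    o,r=ray(cam,u,v);out.append(o+r*d[v,u])   # depth along axis
        ~~~^^^^^^^^^
  File "h.py", line 4, in ray
    c=arm.get_calibration(cam);K=c['mtx']
ValueError: time passes only in moves, steps and waits
```

View pics/c.png

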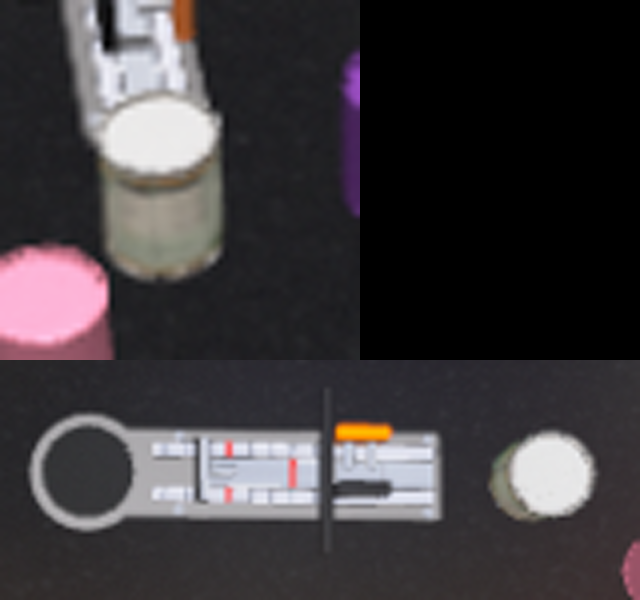

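The crop shows the can at scene (243,256) with a pale green-and-white body and grey-white top. Its measured diameter is 57 mm, so it is the tin; the others are pink, purple or the glass jar. Next I'll measure the stand.

```bash
sed -i 's/^from station import arm/from station import arm\nfrom functools import lru_cache\n@lru_cache(None)\ndef cal(n): return arm.get_calibration(n)/; s/c=arm.get_calibration(cam)/c=cal(cam)/' h.py
python3 - <<'E'
from h import *
T=np.load('top.npz')
m=np.zeros((384,512),bool);m[195:250,210:335]=1
P,us,vs=cloud('top',T['d'],m)
k=(P[:,2]>.007)&(P[:,2]<.03)
print('stand ext',P[k].min(0),P[k].max(0), 'table',np.median(P[P[:,2]<.006,2]))
g=cv2.cvtColor(T['p'],cv2.COLOR_RGB2GRAY)
dark=(g<70).astype(np.uint8);n,l,st,ce=cv2.connectedComponentsWithStats(dark[195:250,210:335])
for i in range(1,n):
    if st[i,4]>60:
        u,v=ce[i]+[210,195];print('dark',st[i],u,v,at_z('top',u,v,.018))
h=T['p'].astype(int)
roi=np.zeros((384,512),bool);roi[195:250,210:335]=1
for nm,c,z in(('red',(h[...,0]-np.maximum(h[...,1],h[...,2])>50)&(h[...,1]-h[...,2]<40),.024),('org',(h[...,0]>180)&(h[...,2]<90)&(h[...,1]>90),.072)):
    n,l,st,ce=cv2.connectedComponentsWithStats((c&roi).astype(np.uint8))
    for i in range(1,n): print(nm,st[i],ce[i],at_z('top',*ce[i],z))
# tin via image: bright top mask centroid at z=.072
b=(g>150);n,l,st,ce=cv2.connectedComponentsWithStats(b.astype(np.uint8));i=l[223,346];print('tin',st[i],at_z('top',*ce[i],.072))
# pad ring grey outer
for nm,pt in(('jar',(153,230)),):print(nm,at_z('top',*pt,.07))
E
```

```text
stand ext [ 0.4588546  -0.25835482  0.00701254] [0.5847981  0.07617386 0.02962918] table 0.00025832567270733797
dark [   0    0  125   55 4482] 274.18942436412317 221.54930834448908 [ 0.50974273 -0.087012    0.018     ]
dark [ 11  17  22  21 368] 231.5461956521739 222.29891304347825 [0.50963235 0.03396574 0.018     ]
red [307 211   1   1   1] [307. 211.] [ 0.5376121 -0.1803956  0.024    ]
red [266 215   2   4   8] [266.5 216.5] [ 0.52390783 -0.06533728  0.024     ]
red [294 215   1   1   1] [294. 215.] [ 0.52686068 -0.143206    0.024     ]
red [299 215   2   1   2] [299.5 215. ] [ 0.5265998  -0.15876565  0.024     ]
red [307 214   1   1   1] [307. 214.] [ 0.52908248 -0.18008795  0.024     ]
red [282 220   2   7  14] [282.5 223. ] [ 0.5047748  -0.11007793  0.024     ]
red [266 227   2   4   7] [266.42857143 228.28571429] [ 0.49065767 -0.06446631  0.024     ]
org [294 211  14   4  53] [300.37735849 212.52830189] [ 0.528631   -0.15595653  0.072     ]
tin [337 213  21  21 329] [ 0.49774579 -0.28173144  0.072     ]
jar [0.48820569 0.24204105 0.07      ]
```

```bash
cat > rows.py <<'E'
import sys,json,numpy as np
from scipy.spatial.transform import Rotation as Ro
from station import arm
s=arm.get_state();R=Ro.from_euler('xyz',s['ee_rot']).as_matrix()
print(round(s['t'],2),np.round(s['eef_pos'],4),np.round(s['ee_rot'],3),'q',np.round(s['q'],2),'w',round(s['width'],4),'F',np.round(s['force'],1),'g',round(s['gripper_force'],1))
for a in json.loads(sys.argv[1]):
    y=(s['ee_rot'][2]-a[3]+np.pi)%(2*np.pi)-np.pi
    print(a,'->',np.round(R.T@(np.array(a[:3])-s['eef_pos'])/.025,2),round(np.degrees(y)/5,2))
E
python3 rows.py '[[0.42,0.3,0.227,-0.8],[0.5,0.0,0.2,-1.6],[0.498,-0.2817,0.15,-1.6]]'
```

```text
0.7 [0.1793 0.6508 0.2266] [-3.142  0.    -0.269] q [ 1.59  0.36  0.01 -0.   -1.22 -0.29] w 0.0877 F [ 0.6 -0.9 -0.5] g 0.0
[0.42, 0.3, 0.227, -0.8] -> [13.01 10.97 -0.02] 6.09
[0.5, 0.0, 0.2, -1.6] -> [19.28 21.69  1.06] 15.25
[0.498, -0.2817, 0.15, -1.6] -> [22.2  32.57  3.06] 15.25
```

```bash
python3 -m crank '[[[2,1.7,0,1],[4,3.4,0,2],[6,5.1,0,3],[8,6.8,0,4],[10,8.5,0,5],[12,10,0,6],[13,11,0,7],[14,13,0,8.5],[15.5,15.3,0.2,10.5],[17,17.5,0.5,12],[18.2,19.7,0.8,14],[19.3,21.7,1,15.2]]]' 0 && python3 rows.py '[[0.498,-0.2817,0.15,-1.6],[0.498,-0.2817,0.031,-1.6]]'
```

```text
t: 2.2
eef_pos: [0.4993, 0.0036, 0.2023]
ee_rot: [-3.141, 0.0, -1.599]
force: [1.2, -0.2, 0.6]
width: 0.0878
gripper_force: 0.0
2.2 [0.4993 0.0036 0.2023] [-3.141  0.    -1.599] q [ 0.4   0.09 -0.4   0.   -1.08 -0.43] w 0.0878 F [ 1.2 -0.2  0.6] g 0.0
[0.498, -0.2817, 0.15, -1.6] -> [11.41 -0.27  2.09] 0.01
[0.498, -0.2817, 0.031, -1.6] -> [11.41 -0.27  6.85] 0.01
```

```bash
python3 -m crank '[[[2.3,0,0.4,0],[4.6,-0.1,0.8,0],[6.9,-0.2,1.3,0],[9.2,-0.25,1.8,0],[11.2,-0.25,2.1,0],[11.3,-0.25,2.1,0],[11.3,-0.25,2.1,0],[11.3,-0.25,2.1,0]]]' 0 && python3 rows.py '[[0.498,-0.2817,0.031,-1.6]]'
python3 - <<'E'
from h import *
p,d=arm.grab_frame('top');cv2.imwrite('pics/d.png',cv2.resize(p[180:290,290:420],None,fx=5,fy=5)[:,:,::-1])
E
```

```text
t: 3.2
eef_pos: [0.4986, -0.2761, 0.1501]
ee_rot: [-3.141, -0.0, -1.594]
force: [-0.4, 0.3, -0.2]
width: 0.0875
gripper_force: 0.0
3.2 [ 0.4986 -0.2761  0.1501] [-3.141 -0.    -1.594] q [-0.16  0.25 -0.33 -0.   -0.99  0.14] w 0.0875 F [-0.4  0.3 -0.2] g 0.0
[0.498, -0.2817, 0.031, -1.6] -> [0.22 0.02 4.76] 0.07
```

View pics/d.png

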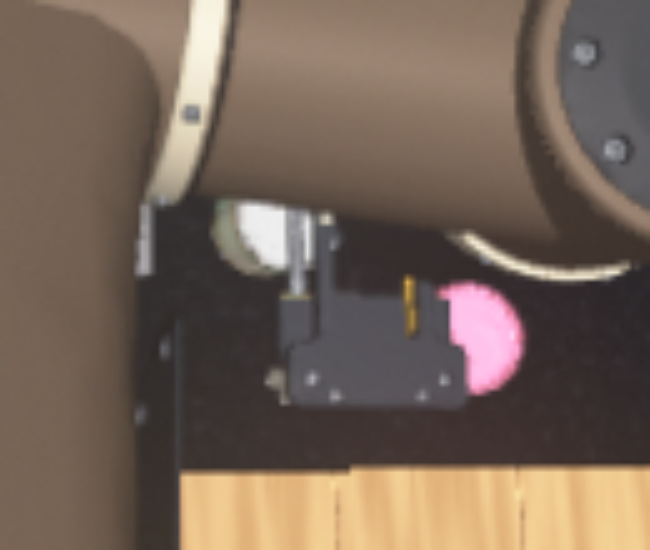

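The tin's edge shows at (250,235) in the crop with the gripper straddling it from above; the arm hides the rest. Descending.

```bash
python3 -m crank '[[[0.2,0,0.8,0],[0.2,0,1.8,0],[0.2,0,2.8,0],[0.2,0,3.8,0],[0.2,0,4.5,0],[0.2,0,4.7,0],[0.2,0,4.7,0],[0.2,0,4.7,0],[0.2,0,4.7,0]]]' 0 && python3 rows.py '[[0.498,-0.2817,0.031,-1.6]]'
```

```text
t: 4.38
eef_pos: [0.4986, -0.2821, 0.0329]
ee_rot: [-3.14, -0.0, -1.595]
force: [1.8, 0.0, -0.1]
width: 0.0877
gripper_force: 0.0
4.38 [ 0.4986 -0.2821  0.0329] [-3.14  -0.    -1.595] q [-0.17  0.39 -0.45  0.   -0.73  0.15] w 0.0877 F [ 1.8  0.  -0.1] g 0.0
[0.498, -0.2817, 0.031, -1.6] -> [-0.02  0.03  0.08] 0.06
```

```bash
python3 -m crank '[[[0,0,0,0],[0,0,0,0],[0,0,0,0],[0,0,0,0],[0,0,0,0],[0,0,0,0],[0,0,0,0],[0,0,0,0]]]' 1 20 && python3 -m crank '[[[0,0,-0.3,0],[0,0,-0.8,0],[0,0,-1.4,0],[0,0,-2,0],[0,0,-2.4,0],[0,0,-2.4,0],[0,0,-2.4,0]]]' && python3 rows.py '[[0.5096,0.034,0.11,-1.6],[0.5096,0.034,0.0525,-1.6]]'
```

```text
t: 5.38
eef_pos: [0.4984, -0.2821, 0.0322]
ee_rot: [-3.141, -0.0, -1.595]
force: [2.0, -1.0, 1.3]
width: 0.0569
gripper_force: 20.0
t: 6.25
eef_pos: [0.4978, -0.2819, 0.0918]
ee_rot: [3.141, 0.0, -1.595]
force: [1.0, -0.1, -1.7]
width: 0.0568
gripper_force: 20.0
6.25 [ 0.4978 -0.2819  0.0918] [ 3.141  0.    -1.595] q [-0.17  0.32 -0.39 -0.   -0.87  0.15] w 0.0568 F [ 1.  -0.1 -1.7] g 20.0
[0.5096, 0.034, 0.11, -1.6] -> [-12.64  -0.16  -0.72] 0.05
[0.5096, 0.034, 0.0525, -1.6] -> [-12.64  -0.16   1.58] 0.05
```

```bash
python3 -m crank '[[[0,0,-1,0],[-1,0,-1.3,0],[-2.8,0,-1.3,0],[-4.8,-0.1,-1.3,0],[-6.8,-0.1,-1.3,0],[-8.8,-0.1,-1.3,0],[-10.6,-0.15,-1.3,0],[-12,-0.15,-1.3,0],[-12.6,-0.15,-1.3,0],[-12.6,-0.15,-1.3,0],[-12.6,-0.15,-1.3,0],[-12.6,-0.15,-1.3,0]]]' && python3 rows.py '[[0.5096,0.034,0.11,-1.6],[0.5096,0.034,0.0515,-1.6]]'
python3 - <<'E'
from h import *
p,d=arm.grab_frame('scene');cv2.imwrite('pics/e.png',cv2.resize(p[150:270,180:300],None,fx=5,fy=5)[:,:,::-1])
E
```

```text
t: 7.75
eef_pos: [0.5095, 0.0318, 0.1245]
ee_rot: [3.141, -0.0, -1.597]
force: [0.7, -0.6, -1.8]
width: 0.0569
gripper_force: 20.0
7.75 [0.5095 0.0318 0.1245] [ 3.141 -0.    -1.597] q [ 0.45  0.18 -0.49  0.   -0.9  -0.47] w 0.0569 F [ 0.7 -0.6 -1.8] g 20.0
[0.5096, 0.034, 0.11, -1.6] -> [-0.09 -0.    0.58] 0.04
[0.5096, 0.034, 0.0515, -1.6] -> [-0.09 -0.    2.92] 0.04
```

View pics/e.png

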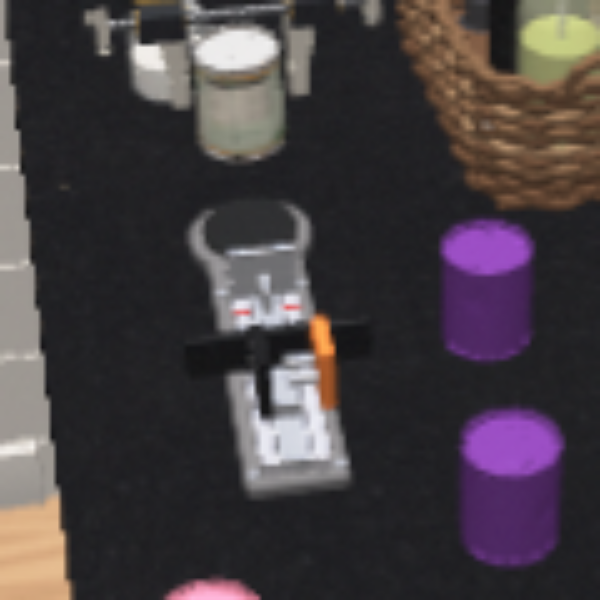

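The tin hangs upright in the fingers at (240,95); the pad's centre is at (249,228), clear. I'll cross-check the pad and tin with this camera.

Run:
```python
from h import *
p,d=arm.grab_frame('scene');g=cv2.cvtColor(p,cv2.COLOR_RGB2GRAY)
for t in(45,55,65,75):
    n,l,st,ce=cv2.connectedComponentsWithStats((g<t).astype(np.uint8),connectivity=4);i=l[196,229];print(t,st[i],at_z('scene',*ce[i],.018))
u=cv2.resize(g[140:175,215:245],None,fx=1,fy=1)
for t in(150,165,180):
    n,l,st,ce=cv2.connectedComponentsWithStats((g>t).astype(np.uint8),connectivity=4);i=l[160,227];print('tin',t,st[i],at_z('scene',*ce[i],.164))
```

```text
45 [     0      0    512    384 157426] [0.61306538 0.03663367 0.018     ]
55 [  177    83   301   301 29980] [ 0.62621709 -0.23123572  0.018     ]
65 [  177    82   301   302 31663] [ 0.63073669 -0.22237406  0.018     ]
75 [  177    82   301   302 32630] [ 0.63251021 -0.21545753  0.018     ]
tin 150 [218 155  18   9 116] [0.50697805 0.0235625  0.164     ]
tin 165 [219 156  16   8 104] [0.50766462 0.02258339 0.164     ]
tin 180 [219 156  16   8 101] [0.50786844 0.02292565 0.164     ]
```

Run:
```python
from h import *
p,d=arm.grab_frame('scene');print(at_z('scene',229.6,195.2,.018))
o=cv2.resize(p[145:225,200:270],None,fx=8,fy=8,interpolation=1)[:,:,::-1].copy()
s=arm.get_state()['eef_pos'];z=s[2]-.0322
def dr(c,r,zz,col):
    a=np.linspace(0,6.283,80);q=np.array([proj('scene',[c[0]+r*np.cos(t),c[1]+r*np.sin(t),zz]) for t in a])
    q=((q-[200,145]+.5)*8).astype(int);cv2.polylines(o,[q.reshape(-1,1,2)],True,col,1)
dr((.5096,.034),.033,.018,(0,255,255));dr((.5096,.034),.042,.012,(255,255,0))
dr(s[:2],.0285,z+.072,(0,0,255));dr(s[:2],.0285,z,(0,255,0))
cv2.imwrite('pics/f.png',o)
```

```text
[0.50983478 0.02671456 0.018     ]
```

View pics/f.png

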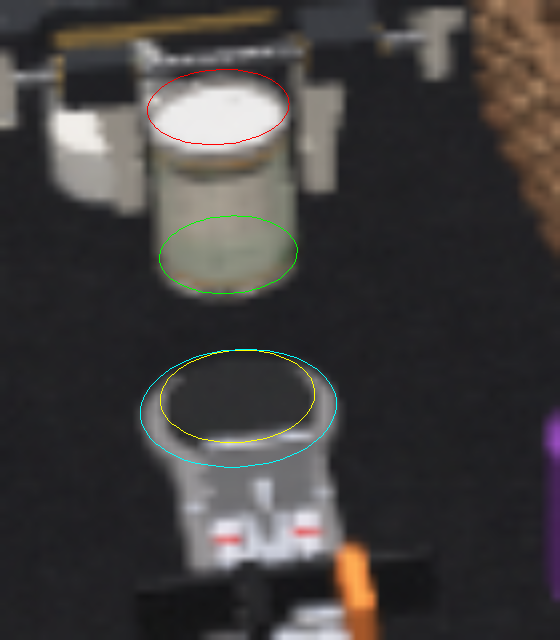

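The overlay is offset from the tin and the pad by the same ~1 px, so that's a camera bias; relative alignment is good. Lowering.

```bash
python3 -m crank '[[[-0.09,0,0.6,0],[-0.09,0,1.2,0],[-0.09,0,1.8,0],[-0.09,0,2.3,0],[-0.09,0,2.6,0],[-0.09,0,2.8,0],[-0.09,0,2.9,0],[-0.09,0,2.9,0],[-0.09,0,2.9,0],[-0.09,0,2.9,0],[-0.09,0,2.9,0]]]' && python3 rows.py '[[0.5096,0.034,0.0505,-1.6]]'
```

```text
t: 9.28
eef_pos: [0.5097, 0.0351, 0.0523]
ee_rot: [-3.141, 0.0, -1.595]
force: [-0.2, 0.3, -2.8]
width: 0.0571
gripper_force: 20.0
9.28 [0.5097 0.0351 0.0523] [-3.141  0.    -1.595] q [ 0.45  0.28 -0.57 -0.   -0.73 -0.48] w 0.0571 F [-0.2  0.3 -2.8] g 20.0
[0.5096, 0.034, 0.0505, -1.6] -> [0.04 0.   0.07] 0.05
```

```bash
python3 -m crank '[[[0.05,0,0.03,0],[0.05,0,0.06,0],[0.05,0,0.09,0],[0.05,0,0.09,0],[0.05,0,0.09,0]]]' && python3 -m crank '[[[0,0,0,0],[0,0,0,0],[0,0,0,0],[0,0,0,0],[0,0,0,0],[0,0,0,0]]]' 0.3 && python3 -m crank '[[[0,0,0,0],[0,0,-0.3,0],[0,0,-1.2,0],[0,0,-2.4,0],[0,0,-3.6,0],[0,0,-4.2,0],[0,0,-4.2,0]]]' 0.1 && python3 rows.py '[[0.504,-0.156,0.15,-1.6]]'
python3 - <<'E'
from h import *
p,d=arm.grab_frame('scene');
o=cv2.resize(p[165:245,200:270],None,fx=7,fy=7,interpolation=1)[:,:,::-1].copy()
cv2.imwrite('pics/g.png',o)
E
```

```text
t: 9.9
eef_pos: [0.5096, 0.0337, 0.0501]
ee_rot: [-3.142, -0.0, -1.595]
force: [-1.1, -0.5, 3.9]
width: 0.0571
gripper_force: 20.0
t: 10.65
eef_pos: [0.5097, 0.0338, 0.0499]
ee_rot: [-3.142, 0.0, -1.595]
force: [0.1, -0.3, -1.0]
width: 0.0613
gripper_force: 0.0
t: 11.52
eef_pos: [0.5101, 0.034, 0.1558]
ee_rot: [-3.14, 0.001, -1.595]
force: [0.0, -0.3, -0.0]
width: 0.0789
gripper_force: 0.0
11.53 [0.5101 0.034  0.1558] [-3.140e+00  1.000e-03 -1.595e+00] q [ 0.45  0.15 -0.45 -0.   -0.97 -0.48] w 0.0789 F [ 0.  -0.3 -0. ] g 0.0
[0.504, -0.156, 0.15, -1.6] -> [7.6  0.06 0.22] 0.05
```

View pics/g.png

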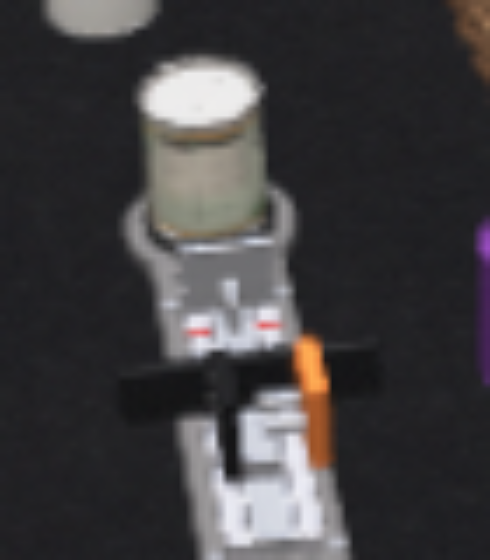

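The tin stands upright on the pad, (205,150) in the crop, and is let go; the lever is still open. Now the leg: above it first.

```bash
python3 -m crank '[[[1,0.02,0.1,0],[3,0.05,0.2,0],[5,0.05,0.2,0],[7,0.05,0.2,0],[7.9,0.06,0.2,0],[7.9,0.06,0.2,0],[7.9,0.06,0.2,0],[7.9,0.06,0.2,0]]]' 0 && python3 rows.py '[[0.5037,-0.164,0.034,-1.6]]'
python3 - <<'E'
from h import *
p,d=arm.grab_frame('top');p2,_=arm.grab_frame('scene')
o=np.zeros((560,760,3),np.uint8)
o[:280]=cv2.resize(p[195:251,210:362],None,fx=5,fy=5,interpolation=1);o[280:,:400]=cv2.resize(p2[165:235,190:290],None,fx=4,fy=4,interpolation=1)
cv2.imwrite('pics/i.png',o[:,:,::-1])
g=cv2.cvtColor(p,cv2.COLOR_RGB2GRAY);n,l,st,ce=cv2.connectedComponentsWithStats((g>150).astype(np.uint8))
u,v=proj('top',[.5096,.034,.09]);i=l[int(v),int(u)];print('tin',st[i],at_z('top',*ce[i],.09))
E
```

```text
t: 12.58
eef_pos: [0.5032, -0.1628, 0.1495]
ee_rot: [3.141, 0.0, -1.594]
force: [-0.1, -0.6, -0.2]
width: 0.0876
gripper_force: 0.0
12.57 [ 0.5032 -0.1628  0.1495] [ 3.141  0.    -1.594] q [ 0.06  0.19 -0.42 -0.   -0.97 -0.08] w 0.0876 F [-0.1 -0.6 -0.2] g 0.0
[0.5037, -0.164, 0.034, -1.6] -> [ 0.05 -0.02  4.62] 0.07
tin [     0      0    512    384 147307] [0.66277136 0.0508103  0.09      ]
```

View pics/i.png

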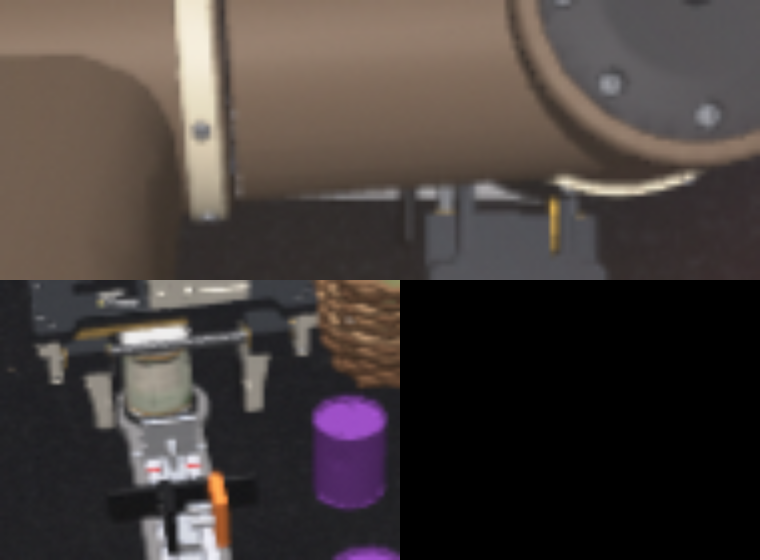

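Top view is blocked by the arm. The scene view shows the tin on the pad, and the fingers (100,400),(255,380) above and well clear of the plates. Descending astride them.

```bash
python3 -m crank '[[[0.05,-0.02,0.7,0.05],[0.05,-0.02,1.6,0.05],[0.05,-0.02,2.5,0.05],[0.05,-0.02,3.3,0.05],[0.05,-0.02,4,0.05],[0.05,-0.02,4.4,0.05],[0.05,-0.02,4.55,0.05],[0.05,-0.02,4.55,0.05],[0.05,-0.02,4.55,0.05]]]' 0 && python3 rows.py '[[0.5045,-0.15,0.034,-1.6],[0.505,-0.121,0.034,-1.6]]'
```

```text
t: 13.8
eef_pos: [0.5042, -0.1649, 0.0367]
ee_rot: [-3.141, -0.0, -1.599]
force: [-0.1, -0.6, 0.1]
width: 0.0878
gripper_force: 0.0
13.8 [ 0.5042 -0.1649  0.0367] [-3.141 -0.    -1.599] q [ 0.05  0.33 -0.54  0.   -0.7  -0.08] w 0.0878 F [-0.1 -0.6  0.1] g 0.0
[0.5045, -0.15, 0.034, -1.6] -> [-0.59  0.01  0.11] 0.01
[0.505, -0.121, 0.034, -1.6] -> [-1.75  0.02  0.11] 0.01
```

```bash
python3 -m crank '[[[-0.2,0,0.05,0],[-0.4,0,0.1,0],[-0.6,0,0.1,0],[-0.6,0,0.1,0],[-0.6,0,0.1,0]]]' 0; python3 -m crank '[[[-0.2,0,0,0],[-0.4,0,0,0],[-0.6,0,0,0],[-0.8,0,0,0],[-1,0,0,0],[-1,0,0,0],[-1,0,0,0]]]' 0; python3 rows.py '[[0.505,-0.1015,0.034,-1.6]]'
cat > look.py <<'E'
from h import *
import sys
p,_=arm.grab_frame('scene')
o=cv2.resize(p[185:235,200:270],None,fx=8,fy=8,interpolation=2)
cv2.imwrite(f'pics/{sys.argv[1]}.png',o[:,:,::-1])
h=p.astype(int);c=(h[...,0]-np.maximum(h[...,1],h[...,2])>35)&(h[...,1]-h[...,2]<45);c[:190]=0;c[240:]=0;c[:,:205]=0;c[:,255:]=0
n,l,st,ce=cv2.connectedComponentsWithStats(c.astype(np.uint8))
for i in range(1,n): print('red',st[i],ce[i].round(1),at_z('scene',*ce[i],.024).round(4))
E
python3 look.py j
```

```text
t: 14.42
eef_pos: [0.5043, -0.1498, 0.0336]
ee_rot: [-3.142, 0.0, -1.599]
force: [0.5, 0.9, -0.3]
width: 0.0873
gripper_force: 0.0
t: 15.3
eef_pos: [0.5049, -0.1248, 0.0336]
ee_rot: [-3.142, 0.0, -1.599]
force: [0.9, -3.5, 0.1]
width: 0.088
gripper_force: 1.4
15.3 [ 0.5049 -0.1248  0.0336] [-3.142  0.    -1.599] q [ 0.14  0.32 -0.56 -0.   -0.69 -0.16] w 0.088 F [ 0.9 -3.5  0.1] g 1.4
[0.505, -0.1015, 0.034, -1.6] -> [-0.93  0.02 -0.01] 0.01
red [243 208   2   2   2] [243.5 208.5] [ 0.5428 -0.0626  0.024 ]
red [241 213   1   2   2] [241.  213.5] [ 0.5306 -0.0862  0.024 ]
red [245 213   1   1   1] [245. 213.] [ 0.5435 -0.0864  0.024 ]
red [242 216   1   3   3] [242. 217.] [ 0.5308 -0.1042  0.024 ]
red [242 216   4  11  19] [244.2 222.1] [ 0.5332 -0.1303  0.024 ]
```

```bash
python3 -m crank '[[[-0.2,0,0,0],[-0.4,0.01,0,0],[-0.6,0.01,0,0],[-0.8,0.02,0,0],[-0.93,0.02,0,0],[-0.93,0.02,0,0],[-0.93,0.02,0,0],[-0.93,0.02,0,0]]]' 0; python3 rows.py '[[0.505,-0.1015,0.034,-1.6]]'; python3 look.py k
python3 - <<'E'
from h import *
p,d=arm.grab_frame('top');q,_=arm.grab_frame('scene');
o=np.zeros((600,780,3),np.uint8)
o[:600,:480]=cv2.resize(q[175:235,205:253],None,fx=10,fy=10,interpolation=2)
o[:300,480:]=cv2.resize(p[190:250,240:300],None,fx=5,fy=5,interpolation=2)
cv2.imwrite('pics/l.png',o[:,:,::-1])
E
```

```text
t: 16.35
eef_pos: [0.5054, -0.1015, 0.0337]
ee_rot: [-3.141, 0.0, -1.6]
force: [3.5, -4.5, -0.5]
width: 0.0877
gripper_force: 2.0
16.35 [ 0.5054 -0.1015  0.0337] [-3.141  0.    -1.6  ] q [ 0.18  0.31 -0.57  0.   -0.68 -0.21] w 0.0877 F [ 3.5 -4.5 -0.5] g 2.0
[0.505, -0.1015, 0.034, -1.6] -> [-0.    0.02 -0.01] 0.01
red [241 203   3   2   3] [242.  203.3] [ 0.5426 -0.0346  0.024 ]
red [240 209   1   1   1] [240. 209.] [ 0.5312 -0.0627  0.024 ]
red [244 209   1   1   1] [244. 209.] [ 0.5439 -0.0655  0.024 ]
red [241 211   4  11  17] [243.2 217.2] [ 0.5344 -0.1059  0.024 ]
red [241 212   1   3   3] [241. 213.] [ 0.531  -0.0837  0.024 ]
```

View pics/l.png

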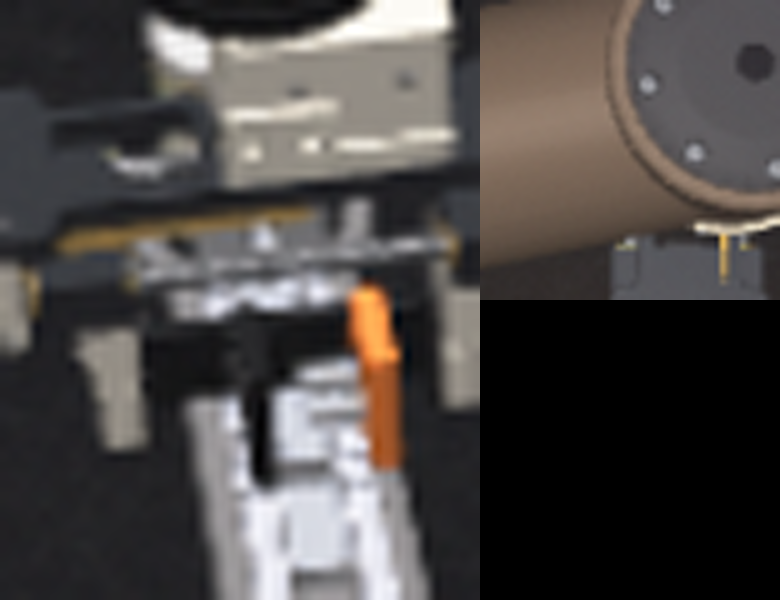

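```bash
cat > lev.py <<'E'
from h import *
p1,_=arm.grab_frame('scene');p0=np.load('scene.npz')['p']
W=[]
for p in(p0,p1):
    h=p.astype(float);w=np.clip(h[...,0]-h[...,2]-50,0,None)*(h[...,0]>1.35*h[...,1]);w[:180]=0;w[245:]=0;w[:,:236]=0;w[:,:]*=(np.arange(512)<256)
    W.append(w);v,u=np.indices(w.shape);print('cent',(w*u).sum()/w.sum(),(w*v).sum()/w.sum(),'area',(w>30).sum(),'rows',np.nonzero((w>30).sum(1)>1)[0][[0,-1]])
a,b=[w[185:245,225:270].astype(np.float32) for w in W]
sh,r=cv2.phaseCorrelate(a,b);print('shift',sh,r)
d=np.array([.03,1,0])
x0=np.array([.5039+.027,-.156,.05])
for s in(.035,.04,.045,.05,.055):print(s,proj('scene',x0+d*s)-proj('scene',x0))
from scipy.ndimage import shift
best=[]
for s in np.arange(.03,.06,.001):
    q=proj('scene',x0+d*s)-proj('scene',x0)
    best.append((min(np.abs(shift(a,(q[1]+dy,q[0]+dx),order=1)-b).sum() for dx in np.arange(-1,1.1,.1) for dy in[0]),round(s,3)))
print(sorted(best)[:5])
E
python3 lev.py
```

```text
cent 244.06599892684673 219.89966016812735 area 68 rows [211 230]
cent 242.1414216598437 210.58168961667286 area 63 rows [204 221]
shift (-1.5783900668616297, -9.480299937932266) 1.0083017963833278
0.035 [-1.60032079 -7.16131453]
0.04 [-1.82360777 -8.16112138]
0.045 [-2.04559346 -9.15525071]
0.05 [ -2.26628806 -10.14374559]
0.055 [ -2.48570167 -11.1266487 ]
[(np.float32(800.0694), np.float64(0.047)), (np.float32(801.3059), np.float64(0.046)), (np.float32(845.8487), np.float64(0.048)), (np.float32(895.1686), np.float64(0.045)), (np.float32(915.73987), np.float64(0.049))]
```

The shift of the lever in the picture puts the leg at about 46 mm, agreeing with the 45 mm from geometry; the lever is open and the leg has been held there. Now I'll squeeze.

```bash
python3 -m crank '[[[0,0,0,0],[0,0,0,0],[0,0,0,0],[0,0,0,0],[0,0,0,0],[0,0,0,0],[0,0,0,0],[0,0,0,0],[0,0,0,0],[0,0,0,0]]]' 1 20; python3 rows.py '[[0.505,-0.1015,0.034,-1.6]]'; python3 lev.py
python3 - <<'E'
from h import *
q,_=arm.grab_frame('scene');cv2.imwrite('pics/m.png',cv2.resize(q[160:235,195:265],None,fx=8,fy=8,interpolation=2)[:,:,::-1])
E
```

```text
t: 17.8
eef_pos: [0.5062, -0.1016, 0.0342]
ee_rot: [-3.14, 0.0, -1.599]
force: [4.1, -5.0, 0.9]
width: 0.0357
gripper_force: 20.1
17.8 [ 0.5062 -0.1016  0.0342] [-3.14   0.    -1.599] q [ 0.18  0.31 -0.57  0.   -0.68 -0.21] w 0.0357 F [ 4.1 -5.   0.9] g 20.1
[0.505, -0.1015, 0.034, -1.6] -> [-0.    0.05  0.01] 0.01
cent 244.06599892684673 219.89966016812735 area 68 rows [211 230]
cent 238.22568955103685 210.8850412723978 area 58 rows [205 220]
shift (-5.394461062290155, -8.695721729328177) 0.9741740767161051
0.035 [-1.60032079 -7.16131453]
0.04 [-1.82360777 -8.16112138]
0.045 [-2.04559346 -9.15525071]
0.05 [ -2.26628806 -10.14374559]
0.055 [ -2.48570167 -11.1266487 ]
[(np.float32(8562.987), np.float64(0.059)), (np.float32(8563.996), np.float64(0.058)), (np.float32(8575.546), np.float64(0.057)), (np.float32(8595.922), np.float64(0.056)), (np.float32(8623.449), np.float64(0.055))]
```

View pics/m.png

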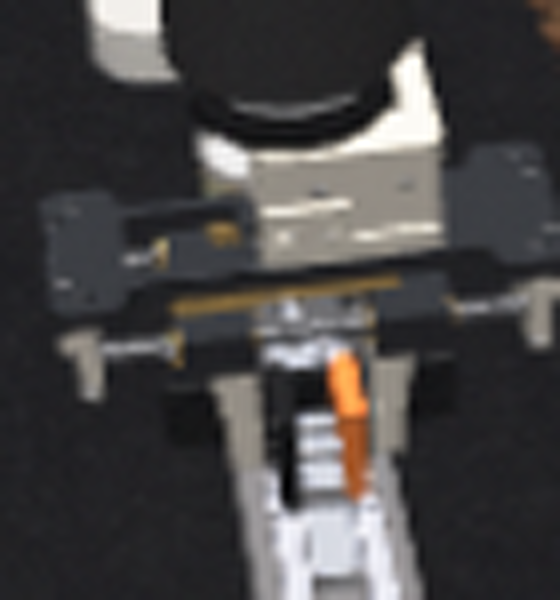

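The lever is squeezed shut between the fingers at (345,425), with a 35.7 mm opening against 36 mm expected, and the leg is held on its mark. Handing in.

```bash
python3 -c "
from station import arm
print(arm.job_done())"
```

```text
the job is handed in; nothing more can be done
None
```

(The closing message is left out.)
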